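# Clamp a heat sink with a torque-limited crank

## Robot

A 7-joint arm with a two-finger parallel gripper is mounted at the origin on a cart in front of the work surface, level with it; the furniture and walls round the work are solid. World frame = base frame: x ahead of the robot, y to its left, z up, the work surface at z = 0. Lengths are in m, angles in rad, forces in N, time in s.
With the tool pointing down it reaches from about 0.425 to 0.95 m from the base axis. Payload 16.7 kg.
Tool frame: the origin (TCP) lies at the very end of the fingers, on their centre line; the grasp point (between the pads) lies 19 mm behind it; z points along the fingers, y is the line along which they close (so a half turn about z gives the same grasp; the last joint's range is limited). The gripper opens to 94 mm and grips with 3 to 60 N. Pads are 16 mm wide; open, the fingers measure 119 mm over their backs; the gripper's body (75 mm by 177 mm) begins 78 mm behind the grasp point.
Start: joints at [-1.262, 0.426, 0.074, 1.606, -0.034, 1.111, -0.067], TCP at [0.298, 0.605, 0.205] pointing down, gripper open.
Joint ranges: [-2.85, 2.85], [-0.5, 2.14], [-1.23, 1.37], [0.21, 2.46], [-1.02, 4.16], [0.16, 2.05], [-2.73, 2.73]. Speed limits (rad/s): [1.89, 1.89, 2.39, 2.39, 3.01, 3.01, 3.01].

## Interface

Orientations are given as a 3x3 rotation matrix whose columns are the frame's x, y, z axes.
In Python, from plant import r, snapshot gives the robot as it stands.
- The arm moves only by the tool move_arm, never from a script. Its argument "motion" is a list of rows, each an object of numbers: "dx", "dy", "dz": the shift along the tool's x, y, z in m; "spin": the turn about the tool's z in degrees. In form: [{"dx": .., "dy": .., "dz": .., "spin": ..}, ...]. A call has 1 to 8 rows; each row shifts and turns the commanded pose from where the row before left it, along the tool's axes as they then stand; what a row does not reach is not made up. A row lasts 1/10 s, in which the tool goes at most 50 mm and 8.59 degrees, less where a joint would pass 70% of its speed; a pose out of reach is approached as far as the arm can. A call is refused whole if a number of a shift passes 0.05 or a number of a turn 8.59, either way. A call with a gripper value outside its range is refused whole. "claw" is the closure, from -1 (fully open) to 1 (shut), set as the call begins (left out, the last holds). The fingers move at their own pace and stop on an object; the grip force is fixed at half the most. Time passes only in rows, so rows that do not move let the fingers close. It gives the time, the measured TCP pose, the force, the opening and the grip force at its end, in the units of the state.
- r.observe(): the state, without advancing time (a new reading comes with each control period).
- snapshot(name): name is "side" or "top" or "wrist"; returns a dict with "frame" (400x640x3 uint8, red, green, blue), "fovy" (degrees; the focal length in pixels is half the picture's height over the tangent of half this angle, whatever the lens; pixels are square), "cx", "cy" (the principal point, pixels), "world_to_cam" (4x4, takes a point from world to camera coordinates). Camera axes: x right, y down, z forward; pixel columns grow to the right and rows downward; lengths in m; the calibration is good to about 2 mm. A picture is of the moment at which its call begins. There is no depth.
- r.close_job(): hands the job in; it is judged then, once.
The state is a dict: "clock": time; "qpos": joint angles; "qd": joint speeds; "joint_torque": joint torques, N m; "eef_pos": TCP position; "ee_rot": TCP orientation; "force": force on the tool from outside, world axes, zero at the start; "wrist_torque": the same for the moment, N m; "grip_width": finger opening in m; "gripper_force": force on a finger pad.
Only numpy, scipy, OpenCV 4.12 (cv2) and the standard library are available. Lean on these libraries where they do the work, as an engineer would, in place of code of your own. Each camera call takes 0.05 s, during which the arm holds its last target. There are 200 camera calls.

## Task

Set the black heat sink down into the nest of the clamping fixture, flat, fins up, between the side lips, the back stop and the open jaw. Then turn the fixture's crank clockwise (seen from above) until its torque clutch clicks over once, stop there without forcing it further, and let go, leaving the heat sink clamped. Leave the other things on the bench alone.

Things in the scene. Friction and masses are not known exactly. Their poses are not given: they have to be found in the camera images.
- fixture: aluminium clamping fixture fixed to the table: base plate 90 (x) x 250 (y) x 8 mm, origin under its centre. Nest at its +y end; at its -y end (y = -75 mm) a grey drive housing, 58 x 60 mm, top 52 mm above the table, with the crank on top, which turns about a vertical axis. Clockwise seen from above drives the jaw to +y
- nest (a point): middle of the nest's floor (8 mm above the table), axes as the fixture's. Steel back stop on the +y side, 16 mm high, its face 21.5 mm from here. Along x two lips 4 mm high and 6 mm thick leave 49 mm between them; fingers may stand above them. Once clamped, the heat sink's centre is 4.5 mm to +y of here
- heatsink_mid (a point): centre of the loose black finned heat sink, 42 (x, along the fins) x 34 (y) x 22 mm high, 11 mm above its underside; z is up through the fins; about 50 g. It lies in the nest with its 42 mm length along the nest's x, either way round; it may be gripped over the 42 mm
- crank_hub (a point): centre of the top of the crank's hub (radius 20 mm), 82 mm above the table on the crank's axis; x points along the arm to the knob. Once tight, the crank stands firm until about 0.9 N m (10 N at the knob); then the clutch breaks over and the force drops at once. Turning the crank back loosens the clamp
- crank_knob (a point): upright black knob at the end of the crank arm, 18 mm diameter, 90 mm from the axis, not spinning on the arm; this point is 92 mm above the table, the grip runs from 74 to 112 mm. Clockwise it turns lightly (2 to 4 N here) for 0.7 to 1.0 rad while the jaw shuts, then for a further 0.1 to 1.0 rad that cannot be seen from outside, before it is tight
- pin (a joint): rise in m of a steel tell-tale pin, 6 mm diameter, in the hub's top: 13 mm per rad of clutch slip. 0 until the break; 0.0016 at the clutch's hump (let go before it, the crank springs back; after it, the crank runs on by itself to its seat); about 0.0031 seated (clicked), its end stop, 0.24 rad after the break
- jaw: black rubber-faced sprung jaw on the nest's -y side, 36 mm wide, top 15 mm above the nest floor; slides along the fixture's y, 15 mm per rad of crank until it is shut. Origin at floor level, 18 mm to -y of its clamping face. Before clamping the gap from jaw to back stop is 43 to 47.5 mm
- heatsink: the heat sink itself; origin at the centre of its underside, axes as heatsink_mid
- flux_bottle: bystander: brown bottle with a needle top, 36 mm diameter, 94 mm high, origin under its centre; leave it alone
- cap_large: bystander: upright cylindrical capacitor, 22 mm diameter, 32 mm high, origin under its centre; leave it alone
- potentiometer: bystander: small potentiometer with its shaft up, 24 x 17 x 29 mm, origin under its middle; leave it alone
- crank (a joint): elastic bend of the crank against its clutch in rad, 0 unloaded, positive when pushed clockwise: 25 N m per rad, so about 0.04 at the break. Once clicked, the clutch stands on its end stop and pushing on bends the crank; over 0.06 (1.5 N m, 17 N at the knob) overloads it
Things that resemble listed ones, but are neither listed nor needed, are in the scene too. Of the things that look like the heatsink, the smallest one is meant.

How it is judged:
On the way, in this order (a step that is already met when the one before it is completed fails the run):
1. the heat sink lies flat in the nest, released (x of heatsink_mid in the frame of nest between -0.005 and 0.005 m and y of heatsink_mid in the frame of nest between -0.011 and 0.0065 m and z of heatsink_mid in the frame of nest below 0.0125 m and angle between heatsink_mid's own z axis and vertical below 0.08 rad and contact force between the fingers and heatsink below 0.1 N), for 0.2 s.
2. the crank's clutch has clicked over with the heat sink clamped in the jaw (value of joint pin above 0.0024 m and contact force between jaw and heatsink above 2 N), for 0.2 s.
At the end, for the whole second after the job is handed in: The heat sink lies flat in the nest (0.08 rad, 1.5 mm), lengthwise across it (0.15 rad, 5 mm along x), against the back stop (about 2 mm), pressed by the jaw with over 2 N, at rest; the clutch sits clicked over (pin over 2.4 mm up); nothing touched (all of step 2 and x of heatsink_mid in the frame of nest between -0.005 and 0.005 m and y of heatsink_mid in the frame of nest between 0.0025 and 0.0065 m and z of heatsink_mid in the frame of nest below 0.0125 m and angle between heatsink_mid's own z axis and vertical below 0.08 rad and angle between the x axis of heatsink_mid and the x axis of nest, either way round below 0.15 rad and linear speed of heatsink below 0.02 m/s).
It fails at once if the crank was overloaded (bent by more than 0.06 rad, 1.5 N m) (value of joint crank above 0.06 rad).
It fails at once if a bystander was pushed by more than 30 mm or knocked over (distance of any of flux_bottle, cap_large, potentiometer from where it was at the start of the episode above 0.03 m or angle between any of flux_bottle, cap_large, potentiometer's own z axis and vertical above 0.5 rad).
It also fails if it takes over 69 s, if anything falls off the work surface, if the arm or the gripper's body presses on something with over 40 N, if the wrist force passes 120 N, or if a joint passes its speed limit or range.

## Working session

There is one attempt and no reset: what is moved stays moved. The work goes in short steps, Python scripts to look and compute and a tool call to move; the robot and the scene stay as the last step left them, time stands still between calls to the robot, and variables do not carry over. Pictures are saved under pics/ and viewed, at most 10 in all, crops included, and the job is handed in when it is done.

Besides the shell and the picture viewer there is one more tool, called after "Call:" in YAML: its name, and indented under it one key for each argument. move_arm: Moves the arm, as the interface text tells. Its arguments: {"type":"object","properties":{"motion":{"type":"array","items":{"type":"object","properties":{"dx":{"type":"number"},"dy":{"type":"number"},"dz":{"type":"number"},"spin":{"type":"number"}}}},"claw":{"type":"number"}},"required":["motion"]}

```bash
mkdir -p pics
cat > h.py <<'E'
import numpy as np, cv2, json
from plant import r, snapshot
def shot(cam,name):
    s=snapshot(cam); cv2.imwrite(f'pics/{name}.png',s['frame'][:,:,::-1])
    np.savez(f'pics/{name}.npz',f=s['fovy'],cx=s['cx'],cy=s['cy'],T=s['world_to_cam']); return s
def cal(name):
    d=np.load(f'pics/{name}.npz'); return 200/np.tan(np.radians(float(d['f']))/2),float(d['cx']),float(d['cy']),d['T']
def back(name,u,v,z):
    f,cx,cy,T=cal(name); R=T[:3,:3];o=-R.T@T[:3,3]; d=R.T@np.array([(u-cx)/f,(v-cy)/f,1]); return o+d*(z-o[2])/d[2]
def proj(name,p):
    f,cx,cy,T=cal(name); c=T[:3,:3]@np.array(p)+T[:3,3]; return np.array([cx+f*c[0]/c[2],cy+f*c[1]/c[2]])
E
python3 - <<'E'
from h import *
for c in('top','side','wrist'):
    shot(c,c+'0')
    f,cx,cy,T=cal(c+'0'); print(c,f,cx,cy,(-T[:3,:3].T@T[:3,3]).round(3))
a=[cv2.imread(f'pics/{c}0.png') for c in('top','side')]
s=r.observe();print({k:np.round(v,3).tolist() for k,v in s.items()})
cv2.imwrite('pics/top0b.png',cv2.resize(a[0],(800,500)));cv2.imwrite('pics/side0b.png',cv2.resize(a[1],(800,500)))
E
```

```text
top 470.89860949734157 312.73853822467174 203.8204415756121 [0.359 0.067 1.096]
side 370.90481068284004 318.51126902282545 201.63933344530588 [0.507 0.839 0.484]
wrist 285.4144871203489 314.41747676127596 198.6043452808765 [0.23  0.639 0.383]
{'clock': 0.15, 'qpos': [-1.263, 0.427, 0.074, 1.606, -0.034, 1.111, -0.067], 'qd': [0.001, -0.002, 0.002, -0.003, 0.001, 0.0, 0.0], 'joint_torque': [0.005, -93.627, 3.671, -45.443, -0.048, 0.018, 0.0], 'eef_pos': [0.298, 0.605, 0.205], 'ee_rot': [[-0.897, 0.442, -0.0], [0.442, 0.897, -0.001], [-0.0, -0.001, -1.0]], 'force': [0.76, 0.665, -0.661], 'wrist_torque': [0.02, 0.101, 0.033], 'gripper_force': 0.0, 'grip_width': 0.094}
```

View pics/top0.png

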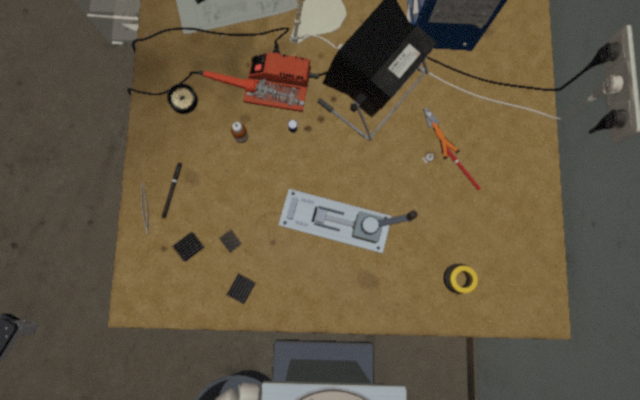

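View pics/side0.png

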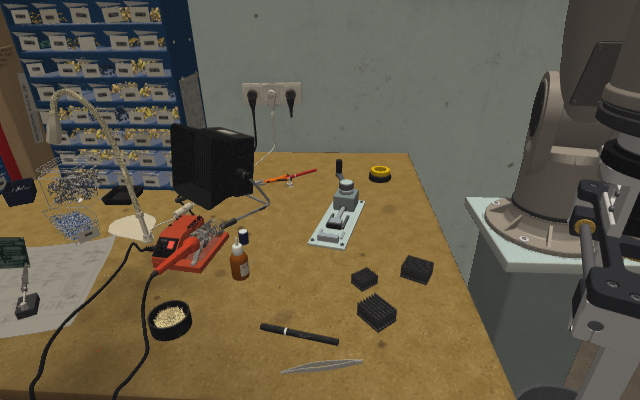

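The top view shows three heat-sink candidates, at (188,247), (231,240) and (240,288). The smallest is (231,240), which is (364,279) in the side view. The fixture has its nest near (292,207), hub at (369,226) and knob at (411,215). Next is a close crop to check this choice.

Run:
```python
from h import *
a=cv2.imread('pics/top0.png')
c1=cv2.resize(a[220:310,165:265],(800,720),interpolation=cv2.INTER_CUBIC)[:,:]
c2=cv2.resize(a[180:260,270:430],(800,400),interpolation=cv2.INTER_CUBIC)
c1=cv2.resize(a[225:265,205:265],(450,300),interpolation=cv2.INTER_CUBIC) # 7.5x
b=cv2.imread('pics/side0.png')
c3=cv2.resize(b[255:335,340:440],(350,300),interpolation=cv2.INTER_CUBIC)[:200] 
im=np.zeros((600,800,3),np.uint8); im[:400]=c2
im[400:,:300]=cv2.resize(a[225:265,205:265],(300,200),interpolation=cv2.INTER_CUBIC)
im[400:,300:700]=cv2.resize(b[255:305,340:440],(400,200),interpolation=cv2.INTER_CUBIC)
cv2.imwrite('pics/c0.png',im)
for u,v in((188,247),(231,240),(240,288)): print(back('top0',u,v,.022).round(3))
for p in [(369,226,.082),(411,215,.112),(239,132,.05)]: print(back('top0',*p).round(3))
```

```text
[0.441 0.338 0.022]
[0.46  0.242 0.022]
[0.353 0.216 0.022]
[ 0.493 -0.065  0.082]
[ 0.515 -0.15   0.112]
[0.707 0.233 0.05 ]
```

View pics/c0.png

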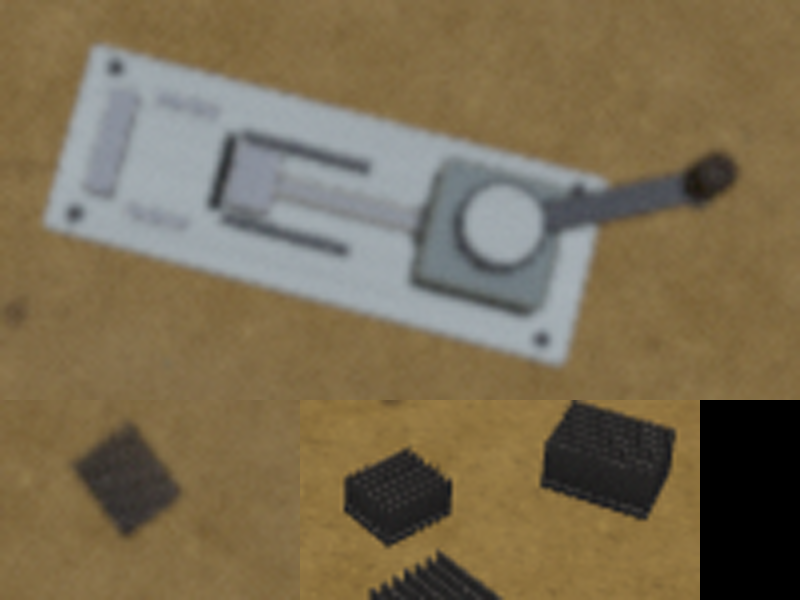

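Crop: the small heat sink's corners are at about (219,318)/5-scale, and the fixture is clear with its jaw open, so (231,240) is confirmed as the smallest. Next I work out the poses and the first move.

Run:
```python
from h import *
P=[back('top0',270+x/5,180+y/5,.008)[:2] for x,y in((95,45),(45,228),(608,178),(568,365))]
P=np.array(P);print(P.round(4)); print(np.linalg.norm(P[0]-P[1]),np.linalg.norm(P[0]-P[2]))
c=P.mean(0); y=(P[0]+P[1]-P[2]-P[3]);y/=np.linalg.norm(y);x=np.array([y[1],-y[0]]);print('c',c,'x',x,'y',y,'hub',c-.075*y)
S=back('top0',270+112/5,180+143/5,.024)[:2]; print('stop mid in fixture',(S-c)@x,(S-c)@y)
H=[back('top0',205+u/5,225+(v-400)/5,.022)[:2] for u,v in((130,425),(180,490),(127,537),(72,465))]
H=np.array(H);print(H.mean(0),[np.linalg.norm(H[i]-H[i-1]).round(4) for i in range(4)],H[1]-H[0],H[2]-H[3])
f,cx,cy,T=cal('wrist0');R=r.observe()['ee_rot'];print((np.array(R).T@T[:3,:3].T).round(3)) # cam axes in tool
```

```text
[[ 0.5851  0.1147]
 [ 0.4975  0.1348]
 [ 0.5287 -0.1275]
 [ 0.4409 -0.1089]]
0.08980103879449858 0.24868518823992808
c [0.51305674 0.00328513] x [ 0.97400027 -0.22654685] y [0.22654685 0.97400027] hub [ 0.49606573 -0.06976489]
stop mid in fixture -0.0007159981231414717 0.10375711435519164
[0.45764585 0.24305228] [np.float64(0.0317), np.float64(0.038), np.float64(0.0317), np.float64(0.0418)] [-0.02908439 -0.02442482] [-0.03200625 -0.02690594]
[[-0.001 -0.965 -0.261]
 [ 1.    -0.    -0.001]
 [ 0.001 -0.261  0.965]]
```

Call:
move_arm:
  motion:
    - {"dx":-0.038,"dy":-0.0318}
    - {"dx":-0.038,"dy":-0.0318}
    - {"dx":-0.038,"dy":-0.0318}
    - {"dx":-0.038,"dy":-0.0318}
    - {"dx":-0.038,"dy":-0.0318}
    - {"dx":-0.038,"dy":-0.0318}
    - {"dx":-0.038,"dy":-0.0318}
    - {"dx":-0.038,"dy":-0.0318}
  claw: -0.38

```text
validation failed for argument at $.mo...
```

Call:
move_arm:
  motion:
    - {"spin":8}
    - {"spin":8}
    - {"spin":7.8}
    - {}
    - {}

```text
validation failed for argument at $.mo...
```

Run:
```python
from h import *
shot('wrist','w1');s=r.observe();print(s['clock'],s['eef_pos'],np.round(s['ee_rot'],3).tolist(),s['grip_width'])
print(proj('w1',[.4576,.243,.022]))
```

```text
0.2 [0.29822051 0.60524804 0.20501663] [[-0.897, 0.442, -0.0], [0.442, 0.897, -0.001], [-0.0, -0.001, -1.0]] 0.09382646626198445
[152.4299648  371.96750259]
```

View pics/w1.png

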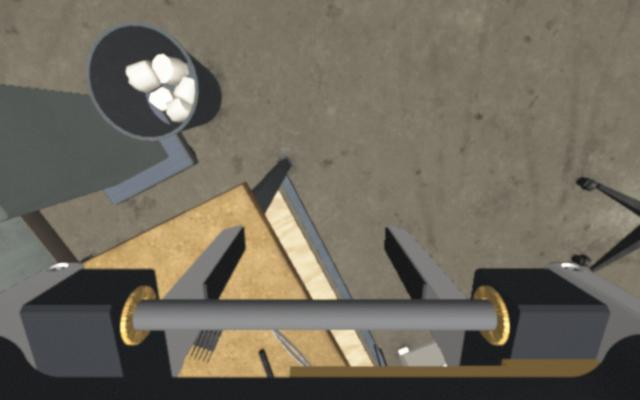

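The motion calls were refused, probably because every row needs all four keys. The wrist view shows only the table edge, with the fingertips at (240,230) and (390,230). I'll resend with full rows.

Call:
move_arm:
  motion:
    - {"dx":-0.038,"dy":-0.0318,"dz":0,"spin":0}
    - {"dx":-0.038,"dy":-0.0318,"dz":0,"spin":0}
    - {"dx":-0.038,"dy":-0.0318,"dz":0,"spin":0}
    - {"dx":-0.038,"dy":-0.0318,"dz":0,"spin":0}
    - {"dx":-0.038,"dy":-0.0318,"dz":0,"spin":0}
    - {"dx":-0.038,"dy":-0.0318,"dz":0,"spin":0}
    - {"dx":-0.038,"dy":-0.0318,"dz":0,"spin":0}
    - {"dx":-0.038,"dy":-0.0318,"dz":0,"spin":0}
  claw: -0.38

```text
clock: 1.0
eef_pos: [0.459, 0.2409, 0.2056]
ee_rot: [[-0.897, 0.442, 0.0], [0.442, 0.897, 0.0], [0.0, 0.0, -1.0]]
force: [1.1, -0.5, -0.2]
grip_width: 0.065
gripper_force: 0.0
```

Call:
move_arm:
  motion:
    - {"dx":0,"dy":0,"dz":0.03,"spin":8}
    - {"dx":0,"dy":0,"dz":0.03,"spin":8}
    - {"dx":0,"dy":0,"dz":0.03,"spin":7.8}
    - {"dx":0,"dy":0,"dz":0,"spin":0}
    - {"dx":0,"dy":0,"dz":0,"spin":0}

```text
clock: 1.5
eef_pos: [0.4585, 0.2429, 0.1159]
ee_rot: [[-0.646, 0.764, -0.001], [0.764, 0.646, -0.001], [-0.0, -0.001, -1.0]]
force: [-0.2, 0.2, 0.2]
grip_width: 0.0646
gripper_force: 0.0
```

Run:
```python
from h import *
shot('wrist','w1');s=r.observe();print(s['clock'],s['eef_pos'],np.round(s['ee_rot'],3).tolist(),s['grip_width'])
print(proj('w1',[.4576,.243,.022]),proj('w1',[.4576,.243,.0]))
```

```text
1.55 [0.4590369 0.2432728 0.1166084] [[-0.646, 0.764, 0.001], [0.764, 0.646, 0.0], [-0.0, 0.001, -1.0]] 0.0650504797446438
[313.98640537 200.53535647] [314.04348315 194.9921213 ]
```

View pics/w1.png

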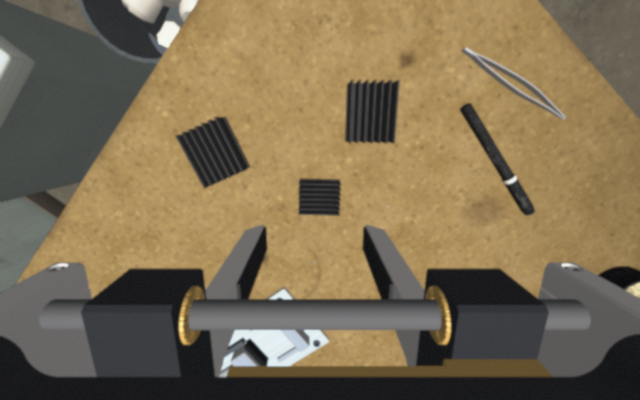

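Wrist view: the heat sink spans u 299–341, v 179–215, so its centre is about (320,196). Its fins run along the image horizontal, which is tool y, so the yaw is right.

Run:
```python
from h import *
s=r.observe();R=np.array(s['ee_rot'])
for z in(.012,.022):
    p=back('w1',320,196.5,z);print(p,R.T@(p-s['eef_pos']))
```

```text
[0.46130171 0.24808741 0.012     ] [0.00222508 0.00475896 0.1046118 ]
[0.45946202 0.24997223 0.022     ] [0.0048512  0.00457813 0.09461141]
```

Call:
move_arm:
  motion:
    - {"dx":0.003,"dy":0.0047,"dz":0.03,"spin":0}
    - {"dx":0,"dy":0,"dz":0.03,"spin":0}
    - {"dx":0,"dy":0,"dz":0.03,"spin":0}
    - {"dx":0,"dy":0,"dz":0.018,"spin":0}
    - {"dx":0,"dy":0,"dz":0,"spin":0}
    - {"dx":0,"dy":0,"dz":0,"spin":0}

```text
clock: 2.15
eef_pos: [0.4611, 0.2487, 0.0089]
ee_rot: [[-0.643, 0.765, 0.001], [0.765, 0.643, 0.001], [0.0, 0.001, -1.0]]
force: [-0.1, 0.1, 0.3]
grip_width: 0.0644
gripper_force: 0.0
```

Call:
move_arm:
  motion:
    - {"dx":0,"dy":0,"dz":0,"spin":0}
    - {"dx":0,"dy":0,"dz":0,"spin":0}
    - {"dx":0,"dy":0,"dz":0,"spin":0}
    - {"dx":0,"dy":0,"dz":0,"spin":0}
    - {"dx":0,"dy":0,"dz":0,"spin":0}
    - {"dx":0,"dy":0,"dz":0,"spin":0}
  claw: 1

```text
clock: 2.75
eef_pos: [0.4606, 0.2485, 0.0082]
ee_rot: [[-0.642, 0.766, 0.001], [0.766, 0.642, 0.001], [0.0, 0.001, -1.0]]
force: [-1.7, -0.9, 10.3]
grip_width: 0.0417
gripper_force: 30.0
```

Call:
move_arm:
  motion:
    - {"dx":0,"dy":0,"dz":-0.02,"spin":0}
    - {"dx":0,"dy":0,"dz":-0.04,"spin":0}
    - {"dx":0,"dy":0,"dz":-0.04,"spin":0}
    - {"dx":-0.0352,"dy":-0.0115,"dz":0,"spin":0}
    - {"dx":-0.0352,"dy":-0.0115,"dz":0,"spin":0}
    - {"dx":-0.0352,"dy":-0.0115,"dz":0,"spin":0}
    - {"dx":-0.0352,"dy":-0.0115,"dz":0,"spin":0}
    - {"dx":-0.0352,"dy":-0.0115,"dz":0,"spin":0}

```text
clock: 3.55
eef_pos: [0.5296, 0.075, 0.1078]
ee_rot: [[-0.643, 0.766, 0.0], [0.766, 0.643, 0.0], [0.0, 0.0, -1.0]]
force: [0.1, 1.0, -1.2]
grip_width: 0.0416
gripper_force: 30.0
```

Call:
move_arm:
  motion:
    - {"dx":0,"dy":0,"dz":0,"spin":7.6}
    - {"dx":0,"dy":0,"dz":0,"spin":7.6}
    - {"dx":0,"dy":0,"dz":0,"spin":7.6}
    - {"dx":0,"dy":0,"dz":0,"spin":7.6}
    - {"dx":0,"dy":0,"dz":0,"spin":7.6}
    - {"dx":0,"dy":0,"dz":0,"spin":7.6}
    - {"dx":0,"dy":0,"dz":0,"spin":7.6}
    - {"dx":0,"dy":0,"dz":0,"spin":0}

```text
clock: 4.35
eef_pos: [0.5291, 0.0765, 0.1075]
ee_rot: [[0.231, 0.973, -0.0], [0.973, -0.231, -0.0], [-0.0, -0.0, -1.0]]
force: [0.5, -0.5, -0.9]
grip_width: 0.0414
gripper_force: 30.0
```

Run:
```python
from h import *
shot('wrist','w2');shot('top','t2');s=r.observe();print(s['clock'],s['eef_pos'],np.round(s['ee_rot'],3).tolist(),s['grip_width'],s['force'])
a=cv2.imread('pics/w2.png')[120:380,150:500]
cv2.imwrite('pics/w2c.png',cv2.resize(a,(800,594),interpolation=cv2.INTER_CUBIC))
c=np.array([.51306,.00329]);y=np.array([.22655,.974]);x=np.array([.974,-.22655])
for fy in (.075,.0965):
  for fx in(-.0245,.0245): p=c+fx*x+fy*y; print(fx,fy,proj('w2',[*p,.012]))
```

```text
4.45 [0.52915253 0.07654361 0.10754132] [[0.225, 0.974, -0.0], [0.974, -0.225, -0.0], [-0.0, -0.0, -1.0]] 0.04125077625975993 [-0.88520162  0.44969517 -0.7495229 ]
-0.0245 0.075 [291.10455766 200.63211456]
0.0245 0.075 [340.38847037 200.3878377 ]
-0.0245 0.0965 [290.5223159 179.3798336]
0.0245 0.0965 [340.8012822  179.12679218]
```

View pics/w2c.png

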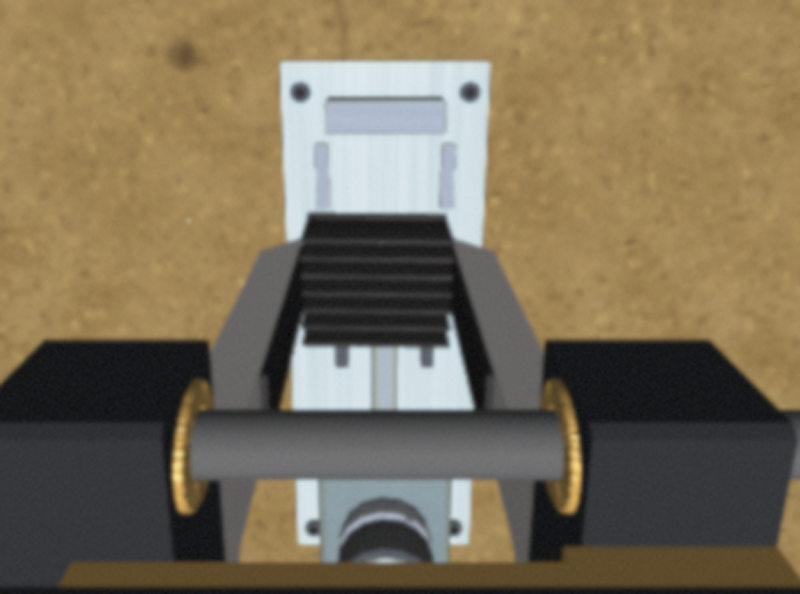

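Wrist crop (×2.286, offset 150,120): the lips' inner edges are at crop x 329 and 440, and the back stop's front top edge is at y 133. The held sink's lower +y edge is at y 213, its top edges are at y 241 and 345, and it spans x 302–452.

Run:
```python
from h import *
s=r.observe();R=np.array(s['ee_rot']);t=s['eef_pos']
def q(n,x,y,z): p=back('w2',150+x/2.2857,120+y/2.2857,z); print(n,p.round(4),(R.T@(p-t)*1000).round(1))
q('lipL',329,175,.012);q('lipR',440,175,.012)
q('stopL',326,133,.024);q('stopR',446,133,.024);q('plateL',281,62,.008);q('plateR',490,62,.008)
q('botL',307,213,.0993);q('botR',447,213,.0993);q('top+L',300,241,.121);q('top+R',453,241,.121);q('top-L',305,345,.121);q('top-R',450,345,.121)
```

```text
lipL [0.51   0.0853 0.012 ] [  4.2 -20.7  95.5]
lipR [0.5568 0.0742 0.012 ] [ 3.9 27.5 95.5]
stopL [0.5148 0.1056 0.024 ] [ 25.1 -20.5  83.5]
stopR [0.5623 0.0942 0.024 ] [24.7 28.4 83.5]
plateL [0.5021 0.1365 0.008 ] [ 52.4 -39.8  99.5]
plateR [0.5875 0.1162 0.008 ] [51.8 47.9 99.5]
botL [0.5122 0.0963 0.0993] [ 15.4 -20.9   8.2]
botR [0.553  0.0865 0.0993] [15.1 21.   8.2]
top+L [0.5123 0.0954 0.121 ] [ 14.6 -20.6 -13.5]
top+R [0.5522 0.0859 0.121 ] [ 14.3  20.4 -13.5]
top-L [0.5056 0.0651 0.121 ] [-16.4 -20.4 -13.5]
top-R [0.5451 0.0557 0.121 ] [-16.7  20.2 -13.5]
```

Call:
move_arm:
  motion:
    - {"dx":0.0047,"dy":0.0036,"dz":0.02,"spin":0}
    - {"dx":0,"dy":0,"dz":0.025,"spin":0}
    - {"dx":0,"dy":0,"dz":0.02,"spin":0}
    - {"dx":0,"dy":0,"dz":0,"spin":0}
    - {"dx":0,"dy":0,"dz":0,"spin":0}

```text
clock: 4.95
eef_pos: [0.5338, 0.0798, 0.0428]
ee_rot: [[0.227, 0.974, -0.0], [0.974, -0.227, -0.0], [-0.0, -0.0, -1.0]]
force: [0.1, 0.2, -0.2]
grip_width: 0.0411
gripper_force: 30.0
```

Run:
```python
from h import *
shot('wrist','w3');shot('side','s3');s=r.observe();print(s['clock'],s['eef_pos'],np.round(s['ee_rot'],3).tolist(),s['grip_width'],s['force'])
a=cv2.imread('pics/w3.png')[150:300,220:420]
cv2.imwrite('pics/w3c.png',cv2.resize(a,(800,600),interpolation=cv2.INTER_CUBIC))
```

```text
5.05 [0.53446583 0.08012758 0.04355206] [[0.228, 0.974, 0.001], [0.974, -0.228, 0.001], [0.001, 0.001, -1.0]] 0.0414515214853962 [-0.70967463  1.10113996 -0.36347172]
```

View pics/w3c.png

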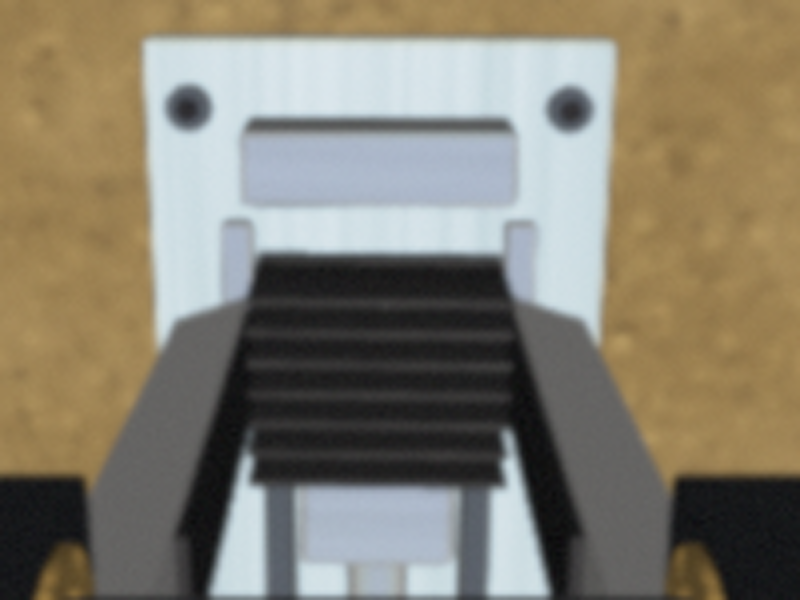

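Crop (×4, offset 220,150): the lips' inner edges are at x 254 and 506 and the sink's bottom spans x 257–503, so it is centred. The stop's edge is at y 205 and the sink's bottom edge at y 257.

Run:
```python
from h import *
s=r.observe();R=np.array(s['ee_rot']);t=s['eef_pos'];b=t[2]-.0082
def q(n,x,y,z): p=back('w3',220+x/4,150+y/4,z); print(n,p.round(4),(R.T@(p-t)*1000).round(1))
q('lipL',254,250,.012);q('lipR',506,250,.012);q('stop',380,205,.024);q('stopL',243,205,.024);q('stopR',517,205,.024)
q('bot+L',257,257,b);q('bot+R',503,257,b);q('plateL',144,38,.008);q('plateR',616,38,.008);q('top+',380,303,b+.022);q('top-',380,485,b+.022)
```

```text
lipL [0.5123 0.0936 0.012 ] [  8.  -24.7  31.5]
lipR [0.5594 0.0825 0.012 ] [ 8.  23.7 31.6]
stop [0.5386 0.1001 0.024 ] [20.3 -0.5 19.6]
stopL [0.5147 0.1057 0.024 ] [ 20.3 -25.1  19.5]
stopR [0.5625 0.0945 0.024 ] [20.3 24.  19.6]
bot+L [0.5168 0.099  0.0354] [ 14.3 -21.6   8.2]
bot+R [0.5576 0.0894 0.0354] [14.3 20.4  8.2]
plateL [0.5022 0.1371 0.008 ] [ 48.1 -44.5  35.5]
plateR [0.5877 0.1171 0.008 ] [48.1 43.4 35.6]
top+ [0.5371 0.0941 0.0574] [ 14.2  -0.6 -13.8]
top- [0.5301 0.0641 0.0574] [-16.6  -0.5 -13.8]
```

Call:
move_arm:
  motion:
    - {"dx":0.0008,"dy":0,"dz":0.008,"spin":0}
    - {"dx":0,"dy":0,"dz":0.008,"spin":0}
    - {"dx":0,"dy":0,"dz":0.006,"spin":0}
    - {"dx":0,"dy":0,"dz":0.003,"spin":0}
    - {"dx":0,"dy":0,"dz":0.0015,"spin":0}
    - {"dx":0,"dy":0,"dz":0,"spin":0}

```text
clock: 5.65
eef_pos: [0.5336, 0.0808, 0.0161]
ee_rot: [[0.229, 0.973, -0.001], [0.973, -0.229, 0.0], [0.0, -0.001, -1.0]]
force: [-5.8, 0.5, 11.0]
grip_width: 0.0417
gripper_force: 30.0
```

It is seated: the floor contact force is 11 N at the expected height. Releasing now.

Call:
move_arm:
  motion:
    - {"dx":0,"dy":0,"dz":-0.0005,"spin":0}
    - {"dx":0,"dy":0,"dz":0,"spin":0}
    - {"dx":0,"dy":0,"dz":0,"spin":0}
    - {"dx":0,"dy":0,"dz":0,"spin":0}
  claw: -0.38

```text
clock: 6.05
eef_pos: [0.534, 0.0809, 0.0164]
ee_rot: [[0.229, 0.973, 0.0], [0.973, -0.229, -0.0], [-0.0, 0.0, -1.0]]
force: [0.1, 0.1, -0.0]
grip_width: 0.0645
gripper_force: 0.0
```

Call:
move_arm:
  motion:
    - {"dx":0,"dy":0,"dz":-0.03,"spin":0}
    - {"dx":0,"dy":0,"dz":-0.04,"spin":0}
    - {"dx":0,"dy":0,"dz":-0.05,"spin":0}
    - {"dx":0,"dy":0,"dz":-0.05,"spin":0}
    - {"dx":-0.03,"dy":0,"dz":0,"spin":0}
    - {"dx":0,"dy":0,"dz":0,"spin":0}

```text
clock: 6.65
eef_pos: [0.5271, 0.049, 0.1879]
ee_rot: [[0.232, 0.973, 0.002], [0.973, -0.232, 0.001], [0.002, 0.002, -1.0]]
force: [-0.2, -0.5, -0.6]
grip_width: 0.0651
gripper_force: 0.0
```

Run:
```python
from h import *
shot('wrist','w4');shot('top','t4');s=r.observe();print(s['clock'],s['eef_pos'],np.round(s['ee_rot'],3).tolist(),s['qpos'].round(2) if hasattr(s['qpos'],'round') else s['qpos'])
a=cv2.imread('pics/w4.png')[110:380,170:470]; b=cv2.imread('pics/t4.png')[170:270,270:430]
im=np.zeros((540,800,3),np.uint8); im[:,:600]=cv2.resize(a,(600,540),interpolation=cv2.INTER_CUBIC)
cv2.imwrite('pics/w4c.png',im[:,:600])
```

```text
6.75 [0.52692622 0.05154692 0.18647603] [[0.23, 0.973, 0.0], [0.973, -0.23, 0.001], [0.001, -0.0, -1.0]] [-0.76  0.24  0.63  1.98 -0.17  0.98 -0.28]
```

View pics/w4c.png

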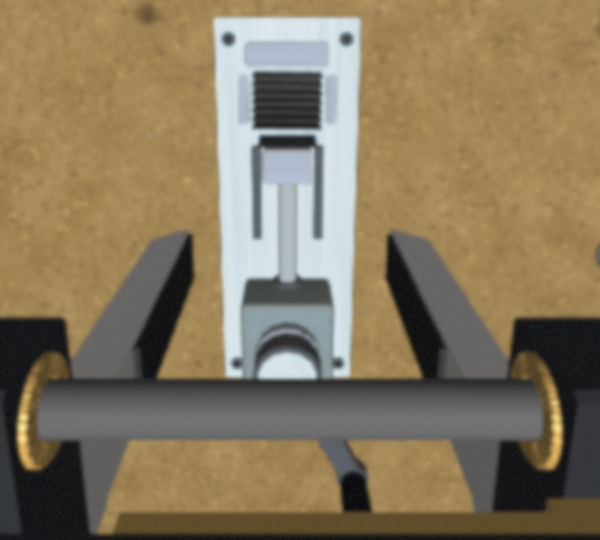

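The heat sink sits flat in the nest, between the lips, with the stop and jaw clear. In this crop the crank arm leads from the hub (288,360) to the knob (355,480). Next I go above the knob.

Call:
move_arm:
  motion:
    - {"dx":-0.0398,"dy":0.0069,"dz":0,"spin":0}
    - {"dx":-0.0398,"dy":0.0069,"dz":0,"spin":0}
    - {"dx":-0.0398,"dy":0.0069,"dz":0,"spin":0}
    - {"dx":-0.0398,"dy":0.0069,"dz":0,"spin":0}
    - {"dx":-0.0398,"dy":0.0069,"dz":0,"spin":-8.4}
    - {"dx":0,"dy":0,"dz":0,"spin":-8.4}
    - {"dx":0,"dy":0,"dz":0,"spin":-8.4}
    - {"dx":0,"dy":0,"dz":0,"spin":0}

```text
clock: 7.55
eef_pos: [0.5154, -0.1468, 0.1858]
ee_rot: [[-0.2, 0.98, -0.001], [0.98, 0.2, -0.0], [0.0, -0.001, -1.0]]
force: [-0.3, -0.4, -0.4]
grip_width: 0.065
gripper_force: 0.0
```

Run:
```python
from h import *
shot('wrist','w5');s=r.observe();print(s['clock'],s['eef_pos'],np.round(s['ee_rot'],3).tolist(),s['qpos'])
a=cv2.imread('pics/w5.png')[60:300,150:470]
cv2.imwrite('pics/w5c.png',cv2.resize(a,(800,600),interpolation=cv2.INTER_CUBIC))
```

```text
7.6 [ 0.51539618 -0.14666468  0.18583521] [[-0.195, 0.981, -0.001], [0.981, 0.195, 0.0], [0.0, -0.001, -1.0]] [-0.37906574  0.25069261  0.63450993  1.96628591 -0.177675    0.98037139
  0.53600201]
```

View pics/w5c.png

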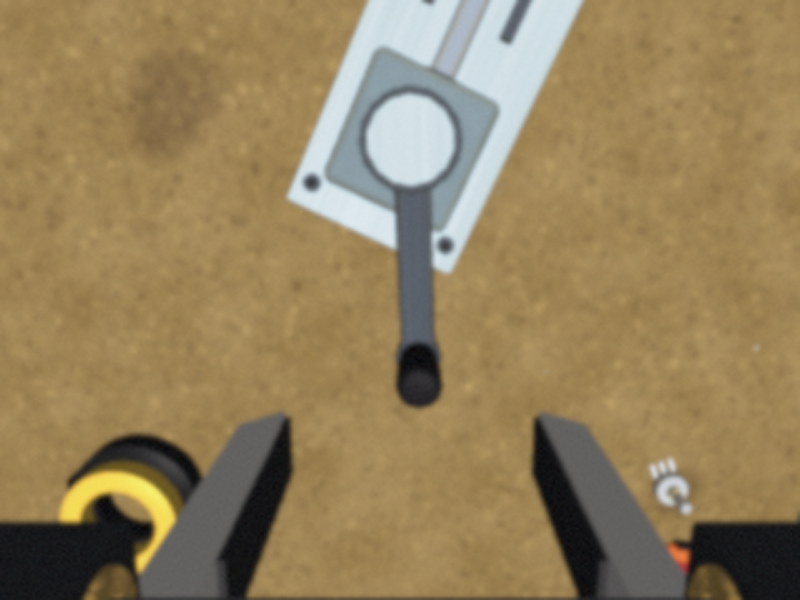

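Crop (×2.5, offset 150,60): the hub's top centre is at (411,138) and the knob's top centre at (418,385).

Run:
```python
from h import *
s=r.observe();R=np.array(s['ee_rot']);t=s['eef_pos']
for x,y,z in((411,138,.082),(418,385,.112)):
    p=back('w5',150+x/2.5,60+y/2.5,z);print(p,(R.T@(p-t)*1000).round(1))
```

```text
[ 0.49861037 -0.06671582  0.082     ] [ 81.7  -0.8 103.9]
[ 0.51885774 -0.15292857  0.112     ] [-6.8  2.3 73.8]
```

Call:
move_arm:
  motion:
    - {"dx":-0.0035,"dy":0.0025,"dz":0.02,"spin":-2}
    - {"dx":0,"dy":0,"dz":0.03,"spin":0}
    - {"dx":0,"dy":0,"dz":0.03,"spin":0}
    - {"dx":0,"dy":0,"dz":0.028,"spin":0}
    - {"dx":0,"dy":0,"dz":0,"spin":0}
    - {"dx":0,"dy":0,"dz":0,"spin":0}

```text
clock: 8.2
eef_pos: [0.5185, -0.1499, 0.0787]
ee_rot: [[-0.229, 0.973, -0.001], [0.973, 0.229, -0.0], [-0.0, -0.001, -1.0]]
force: [0.8, -0.7, 1.2]
grip_width: 0.0648
gripper_force: 0.0
```

Call:
move_arm:
  motion:
    - {"dx":0,"dy":0,"dz":0,"spin":0}
    - {"dx":0,"dy":0,"dz":0,"spin":0}
    - {"dx":0,"dy":0,"dz":0,"spin":0}
    - {"dx":0,"dy":0,"dz":0,"spin":0}
    - {"dx":0,"dy":0,"dz":0,"spin":0}
    - {"dx":0,"dy":0,"dz":0,"spin":0}
    - {"dx":0,"dy":0,"dz":0,"spin":0}
    - {"dx":0,"dy":0,"dz":0,"spin":0}
  claw: 1

```text
clock: 9.0
eef_pos: [0.5188, -0.15, 0.0786]
ee_rot: [[-0.231, 0.973, 0.0], [0.973, 0.231, -0.0], [-0.0, 0.0, -1.0]]
force: [2.0, 0.1, 0.6]
grip_width: 0.0174
gripper_force: 30.0
```

Call:
move_arm:
  motion:
    - {"dx":0.0001,"dy":-0.0043,"dz":0,"spin":2.865}
    - {"dx":0.0001,"dy":-0.0043,"dz":0,"spin":2.865}
    - {"dx":0.0001,"dy":-0.0043,"dz":0,"spin":2.865}
    - {"dx":0.0001,"dy":-0.0043,"dz":0,"spin":2.865}
    - {"dx":0.0001,"dy":-0.0043,"dz":0,"spin":2.865}
    - {"dx":0.0001,"dy":-0.0043,"dz":0,"spin":2.865}
    - {"dx":0.0001,"dy":-0.0043,"dz":0,"spin":2.865}
    - {"dx":0.0001,"dy":-0.0043,"dz":0,"spin":2.865}

```text
clock: 9.8
eef_pos: [0.4846, -0.1514, 0.0786]
ee_rot: [[0.168, 0.986, 0.001], [0.986, -0.168, -0.0], [-0.0, 0.001, -1.0]]
force: [1.1, -0.9, -0.5]
grip_width: 0.0169
gripper_force: 30.0
```

```bash
cat > st.py <<'E'
from h import *
s=r.observe();R=np.array(s['ee_rot']);t=np.array(s['eef_pos']);H=np.array([.4986,-.0667])
d=t[:2]-H;u=d/np.linalg.norm(d);F=np.array(s['force'][:2]);tan=np.array([u[1],-u[0]])
print(s['clock'],t.round(4),'rad',np.linalg.norm(d).round(4),'rot',(-76.4-np.degrees(np.arctan2(d[1],d[0])))%360,'a err',np.degrees(np.arctan2(R[1,0],R[0,0])-np.arctan2(-d[1],-d[0])),'Ftan(cw+)',F@tan,'Frad(out+)',F@u,'Fz',s['force'][2],s['qpos'].round(2),s['gripper_force'],s['wrist_torque'].round(2))
E
python3 st.py
```

```text
9.8 [ 0.4846 -0.1514  0.0786] rad 0.0858 rot 22.969763140127114 a err -0.2942250988880211 Ftan(cw+) -1.2022125887112347 Frad(out+) 0.7555375967553686 Fz -0.45508913928823524 [-0.38  0.39  0.68  2.12 -0.35  0.75  0.36] 29.999338346533477 [-0.25 -0.38 -0.09]
```

Call:
move_arm:
  motion:
    - {"dx":0.0001,"dy":-0.0043,"dz":0,"spin":2.865}
    - {"dx":0.0001,"dy":-0.0043,"dz":0,"spin":2.865}
    - {"dx":0.0001,"dy":-0.0043,"dz":0,"spin":2.865}
    - {"dx":0.0001,"dy":-0.0043,"dz":0,"spin":2.865}
    - {"dx":0.0001,"dy":-0.0043,"dz":0,"spin":2.865}
    - {"dx":0.0001,"dy":-0.0043,"dz":0,"spin":2.865}
    - {"dx":0.0001,"dy":-0.0043,"dz":0,"spin":2.865}

```text
clock: 10.5
eef_pos: [0.4566, -0.1415, 0.0787]
ee_rot: [[0.496, 0.868, 0.001], [0.868, -0.496, -0.001], [0.0, 0.001, -1.0]]
force: [2.8, -1.9, 0.1]
grip_width: 0.0167
gripper_force: 30.0
```

```bash
python3 st.py
```

```text
10.5 [ 0.4566 -0.1415  0.0787] rad 0.0858 rot 42.92878913984123 a err -0.39982105502888093 Ftan(cw+) -3.4088125290508815 Frad(out+) 0.3158990702864326 Fz 0.11160795117595912 [-0.49  0.36  0.79  2.19 -0.39  0.73  0.04] 29.99935418833047 [-0.47 -0.58 -0.04]
```

Call:
move_arm:
  motion:
    - {"dx":2e-05,"dy":-0.00172,"dz":0,"spin":1.146}
    - {"dx":2e-05,"dy":-0.00172,"dz":0,"spin":1.146}
    - {"dx":2e-05,"dy":-0.00172,"dz":0,"spin":1.146}
    - {"dx":2e-05,"dy":-0.00172,"dz":0,"spin":1.146}

```text
clock: 10.9
eef_pos: [0.4505, -0.1377, 0.0786]
ee_rot: [[0.563, 0.827, 0.0], [0.827, -0.563, -0.0], [0.0, 0.0, -1.0]]
force: [3.0, -3.0, 1.0]
grip_width: 0.017
gripper_force: 30.0
```

Call:
move_arm:
  motion:
    - {"dx":2e-05,"dy":-0.00172,"dz":0,"spin":1.146}
    - {"dx":2e-05,"dy":-0.00172,"dz":0,"spin":1.146}
    - {"dx":2e-05,"dy":-0.00172,"dz":0,"spin":1.146}
    - {"dx":2e-05,"dy":-0.00172,"dz":0,"spin":1.146}

```text
clock: 11.3
eef_pos: [0.4451, -0.1337, 0.0786]
ee_rot: [[0.627, 0.779, 0.001], [0.779, -0.627, -0.001], [0.0, 0.001, -1.0]]
force: [4.6, -4.3, 1.0]
grip_width: 0.017
gripper_force: 30.0
```

```bash
python3 st.py
```

```text
11.3 [ 0.4451 -0.1337  0.0786] rad 0.0857 rot 52.21557284537897 a err -0.24344632456847223 Ftan(cw+) -6.273082805583319 Frad(out+) 0.4678445773195308 Fz 0.9780523436951764 [-0.55  0.35  0.84  2.22 -0.4   0.72 -0.11] 30.000131351407617 [-1.29 -1.16 -0.09]
```

Call:
move_arm:
  motion:
    - {"dx":2e-05,"dy":-0.00172,"dz":0,"spin":1.146}
    - {"dx":2e-05,"dy":-0.00172,"dz":0,"spin":1.146}

```text
clock: 11.5
eef_pos: [0.443, -0.1318, 0.0788]
ee_rot: [[0.658, 0.753, 0.002], [0.753, -0.658, -0.001], [0.0, 0.002, -1.0]]
force: [6.5, -6.7, 0.4]
grip_width: 0.0169
gripper_force: 30.0
```

Call:
move_arm:
  motion:
    - {"dx":2e-05,"dy":-0.00172,"dz":0,"spin":1.146}
    - {"dx":2e-05,"dy":-0.00172,"dz":0,"spin":1.146}

```text
clock: 11.7
eef_pos: [0.4403, -0.1295, 0.0788]
ee_rot: [[0.688, 0.726, 0.001], [0.726, -0.688, -0.001], [0.0, 0.002, -1.0]]
force: [4.6, -5.7, -0.4]
grip_width: 0.0172
gripper_force: 30.0
```

```bash
python3 st.py
```

```text
11.7 [ 0.4403 -0.1295  0.0788] rad 0.0857 rot 56.47263532206554 a err -0.5758042475283992 Ftan(cw+) -7.244841366753988 Frad(out+) 1.108306144020749 Fz -0.44401430717768775 [-0.58  0.35  0.87  2.23 -0.41  0.72 -0.19] 30.00006372691132 [-1.56 -1.05 -0.06]
```

The force peaked at about 9.3 N and then dropped, so the clutch has broken at roughly 55° of crank turn. The seat is expected near 66–68°.

Call:
move_arm:
  motion:
    - {"dx":2e-05,"dy":-0.00172,"dz":0,"spin":1.146}
    - {"dx":2e-05,"dy":-0.00172,"dz":0,"spin":1.146}

```text
clock: 11.9
eef_pos: [0.4368, -0.1265, 0.0785]
ee_rot: [[0.716, 0.698, -0.0], [0.698, -0.716, -0.0], [-0.0, -0.0, -1.0]]
force: [-0.1, -1.6, 0.3]
grip_width: 0.0175
gripper_force: 30.0
```

Call:
move_arm:
  motion:
    - {"dx":2e-05,"dy":-0.00172,"dz":0,"spin":1.146}
    - {"dx":2e-05,"dy":-0.00172,"dz":0,"spin":1.146}

```text
clock: 12.1
eef_pos: [0.4344, -0.1241, 0.0784]
ee_rot: [[0.744, 0.669, -0.0], [0.669, -0.744, -0.0], [-0.0, -0.0, -1.0]]
force: [0.2, -6.0, 0.6]
grip_width: 0.0173
gripper_force: 30.0
```

```bash
python3 st.py
```

```text
12.1 [ 0.4344 -0.1241  0.0784] rad 0.0861 rot 61.82752142232138 a err 0.18682898270133252 Ftan(cw+) -4.657767182200357 Frad(out+) 3.8279387640796028 Fz 0.6390373349189016 [-0.62  0.35  0.9   2.24 -0.42  0.72 -0.26] 29.997879252769053 [-1.39 -0.1  -0.19]
```

Call:
move_arm:
  motion:
    - {"dx":0,"dy":0,"dz":0,"spin":0}
    - {"dx":0,"dy":0,"dz":0,"spin":0}

```text
clock: 12.3
eef_pos: [0.4346, -0.1242, 0.0785]
ee_rot: [[0.743, 0.669, -0.0], [0.669, -0.743, -0.0], [-0.0, 0.0, -1.0]]
force: [0.6, -4.8, 1.9]
grip_width: 0.017
gripper_force: 30.0
```

```bash
python3 st.py
```

```text
12.3 [ 0.4346 -0.1242  0.0785] rad 0.0861 rot 61.676878474557554 a err 0.09314732643197583 Ftan(cw+) -3.9566490310848264 Frad(out+) 2.7352912923442787 Fz 1.898918040326652 [-0.62  0.35  0.9   2.24 -0.42  0.72 -0.26] 30.00034944503568 [-1.09  0.21 -0.14]
```

Call:
move_arm:
  motion:
    - {"dx":2e-05,"dy":-0.00172,"dz":0,"spin":1.146}

```text
clock: 12.4
eef_pos: [0.4336, -0.1231, 0.0785]
ee_rot: [[0.756, 0.654, 0.0], [0.654, -0.756, -0.0], [-0.0, 0.0, -1.0]]
force: [-0.3, -5.2, 0.8]
grip_width: 0.0169
gripper_force: 30.0
```

```bash
python3 st.py
```

```text
12.4 [ 0.4336 -0.1231  0.0785] rad 0.086 rot 62.64980439776991 a err -0.09038378496841541 Ftan(cw+) -3.7116927117572187 Frad(out+) 3.607936629426006 Fz 0.8310231182202215 [-0.63  0.35  0.91  2.25 -0.42  0.72 -0.28] 29.99966611736454 [-1.23  0.04 -0.13]
```

Call:
move_arm:
  motion:
    - {"dx":2e-05,"dy":-0.00172,"dz":0,"spin":1.146}

```text
clock: 12.5
eef_pos: [0.4324, -0.1217, 0.0785]
ee_rot: [[0.77, 0.638, -0.0], [0.638, -0.77, -0.001], [-0.0, 0.0, -1.0]]
force: [0.4, -6.0, 0.9]
grip_width: 0.0174
gripper_force: 30.0
```

Call:
move_arm:
  motion:
    - {"dx":2e-05,"dy":-0.00172,"dz":0,"spin":1.146}

```text
clock: 12.6
eef_pos: [0.4313, -0.1203, 0.0785]
ee_rot: [[0.782, 0.623, -0.0], [0.623, -0.782, -0.0], [-0.0, 0.0, -1.0]]
force: [0.5, -5.0, 0.8]
grip_width: 0.0171
gripper_force: 30.0
```

```bash
python3 st.py
```

```text
12.6 [ 0.4313 -0.1203  0.0785] rad 0.0861 rot 65.04209506011708 a err -0.03271395345487035 Ftan(cw+) -4.2161330099972965 Frad(out+) 2.7050998293641784 Fz 0.7792915318561515 [-0.64  0.35  0.92  2.25 -0.42  0.72 -0.32] 29.999947214964777 [-1.22  0.15 -0.11]
```

Call:
move_arm:
  motion:
    - {"dx":2e-05,"dy":-0.00172,"dz":0,"spin":1.146}
    - {"dx":2e-05,"dy":-0.00172,"dz":0,"spin":1.146}

```text
clock: 12.8
eef_pos: [0.4293, -0.1177, 0.0785]
ee_rot: [[0.807, 0.591, 0.0], [0.591, -0.807, -0.001], [-0.0, 0.001, -1.0]]
force: [1.2, -6.8, 0.0]
grip_width: 0.0169
gripper_force: 30.0
```

Call:
move_arm:
  motion:
    - {"dx":2e-05,"dy":-0.00172,"dz":0,"spin":1.146}

```text
clock: 12.9
eef_pos: [0.4286, -0.1165, 0.0786]
ee_rot: [[0.818, 0.575, 0.001], [0.575, -0.818, -0.001], [-0.0, 0.001, -1.0]]
force: [2.3, -8.2, 0.5]
grip_width: 0.0173
gripper_force: 30.0
```

```bash
python3 st.py
```

```text
12.9 [ 0.4286 -0.1165  0.0786] rad 0.0859 rot 68.19439698177769 a err -0.31414161387361733 Ftan(cw+) -8.006118447730293 Frad(out+) 2.881592244041017 Fz 0.4938410226241271 [-0.67  0.35  0.95  2.26 -0.43  0.72 -0.38] 29.9998294073157 [-1.98 -0.38 -0.04]
```

Force is rising again at the predicted seat angle, so I'll look at the tell-tale pin for certainty.

Run:
```python
from h import *
shot('wrist','w6');shot('side','s6');shot('top','t6')
im=np.zeros((600,800,3),np.uint8)
def crop(n,p,h,size):
    u,v=proj(n,p); a=cv2.imread(f'pics/{n}.png'); u=int(round(u));v=int(round(v));print(n,u,v)
    a=cv2.copyMakeBorder(a,60,60,60,60,cv2.BORDER_CONSTANT);u+=60;v+=60
    return cv2.resize(a[v-h:v+h,u-h:u+h],(size,size),interpolation=cv2.INTER_CUBIC)
P=[.4986,-.0667,.082]
im[:400,:400]=crop('w5',P,25,400);im[:400,400:]=crop('w6',P,25,400)
im[400:,:200]=crop('side0',P,20,200);im[400:,200:400]=crop('s6',P,20,200)
im[400:,400:600]=crop('top0',P,15,200);im[400:,600:]=crop('t6',P,15,200)
cv2.imwrite('pics/pin.png',im)
```

```text
w5 314 115
w6 314 103
side0 346 182
s6 346 182
top0 370 223
t6 370 223
```

View pics/pin.png

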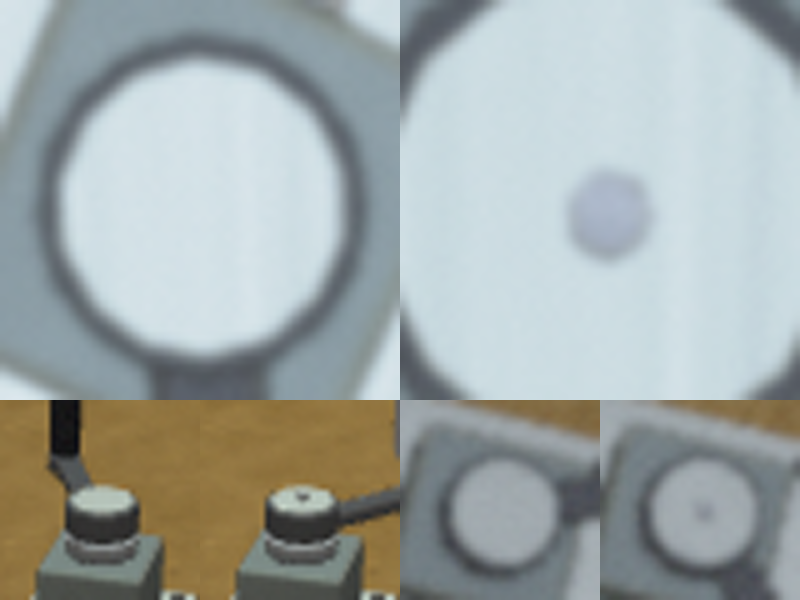

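The pin is up: a grey disc at (314,103) in the wrist view that was absent before, and also visible in the side and top crops. The angle matches the seat (68.2° minus 1.7° of bend), so I stop pushing, ease off and let go.

Call:
move_arm:
  motion:
    - {"dx":0,"dy":0.0012,"dz":0,"spin":-0.8}
    - {"dx":0,"dy":0,"dz":0,"spin":0}

```text
clock: 13.25
eef_pos: [0.4292, -0.1175, 0.0786]
ee_rot: [[0.809, 0.587, 0.0], [0.587, -0.809, -0.001], [-0.0, 0.001, -1.0]]
force: [0.1, -7.4, 0.2]
grip_width: 0.0167
gripper_force: 30.0
```

```bash
python3 st.py
```

```text
13.25 [ 0.4292 -0.1175  0.0786] rad 0.086 rot 67.40420454885074 a err -0.22783099210572666 Ftan(cw+) -6.020313338288393 Frad(out+) 4.336994888978654 Fz 0.19907748806102354 [-0.66  0.35  0.94  2.26 -0.43  0.72 -0.37] 30.00015642377548 [-1.56 -0.16 -0.11]
```

Call:
move_arm:
  motion:
    - {"dx":0,"dy":0,"dz":0,"spin":0}
    - {"dx":0,"dy":0,"dz":0,"spin":0}
    - {"dx":0,"dy":0,"dz":0,"spin":0}
    - {"dx":0,"dy":0,"dz":0,"spin":0}
  claw: -0.5

```text
clock: 13.65
eef_pos: [0.4289, -0.1166, 0.0784]
ee_rot: [[0.809, 0.588, -0.0], [0.588, -0.809, 0.0], [-0.0, -0.0, -1.0]]
force: [0.3, -0.0, 0.2]
grip_width: 0.045
gripper_force: 0.0
```

Call:
move_arm:
  motion:
    - {"dx":0,"dy":0,"dz":-0.02,"spin":0}
    - {"dx":0,"dy":0,"dz":-0.03,"spin":0}
    - {"dx":0,"dy":0,"dz":-0.04,"spin":0}
    - {"dx":0,"dy":0,"dz":-0.02,"spin":0}
    - {"dx":0,"dy":0,"dz":0,"spin":0}

```text
clock: 14.15
eef_pos: [0.4304, -0.1165, 0.1904]
ee_rot: [[0.809, 0.588, 0.004], [0.588, -0.809, 0.003], [0.004, -0.0, -1.0]]
force: [0.8, 0.0, -1.0]
grip_width: 0.0704
gripper_force: 0.0
```

Run:
```python
from h import *
for c in('wrist','side','top'): shot(c,c[0]+'7')
s=r.observe();print(s['clock'],s['eef_pos'],s['force'])
# pin present: contrast at hub centre; compare with t6/s6
for n in('side0','s6','s7','top0','t6','t7','w7'):
    u,v=proj(n,[.4986,-.0667,.082]).round().astype(int);a=cv2.imread(f'pics/{n}.png',0)
    print(n,u,v,a[v-4:v+5,u-4:u+5].min(1),a[v-4:v+5,u-4:u+5].min(0))
```

```text
14.3 [ 0.42876209 -0.11628448  0.1878839 ] [-0.08370609 -0.69244765  0.11460745]
side0 346 182 [ 85 103 179 186 186 180  92  52  46] [49 49 52 52 53 53 54 48 46]
s6 346 182 [118 116 158  98 158 184 109  57  49] [49 51 52 52 52 53 54 51 49]
s7 346 182 [117 117 156 100 157 181 108  55  48] [51 49 51 52 52 51 52 50 48]
top0 370 223 [155 164 166 165 165 165 165 166 165] [158 162 163 164 165 163 163 158 155]
t6 370 223 [157 166 166 166 158 147 144 159 166] [161 167 165 154 144 148 162 163 157]
t7 370 223 [158 166 166 167 159 147 147 158 167] [164 166 163 152 147 150 161 165 158]
w7 315 113 [218 207 195 190 188 184 180 187 209] [211 196 184 181 180 184 192 206 218]
```

The pin stayed up after release, and it can only rest there when seated. One numeric check that the sink is against the stop, then I hand in.

Run:
```python
from h import *
c=np.array([.5155,.0045]);y=np.array([.2275,.974])
for n in('t4','t7'):
    a=cv2.imread(f'pics/{n}.png',0);o=[]
    for fy in np.arange(.04,.112,.002):
        u,v=proj(n,[*(c+fy*y),.026]);o.append(int(cv2.getRectSubPix(a,(3,3),(u,v)).mean()))
    print(n,o)
```

```text
t4 [122, 122, 121, 121, 120, 120, 120, 120, 119, 120, 120, 120, 119, 119, 118, 117, 116, 115, 115, 115, 114, 114, 114, 113, 112, 111, 111, 110, 110, 109, 108, 107, 106, 104, 102, 101]
t7 [144, 145, 144, 143, 143, 143, 141, 134, 116, 88, 61, 46, 43, 47, 51, 51, 51, 51, 51, 50, 50, 50, 49, 48, 47, 47, 52, 67, 92, 117, 134, 143, 145, 145, 149, 155]
```

```bash
python3 -c "
from plant import r
print(r.close_job())"
```

```text
the job is handed in; nothing more can be done
None
```

The smallest black heat sink is in the nest, clamped against the back stop; the clutch clicked over once, the crank is released with its tell-tale pin still up, and I handed in the job at about 14 s (no verdict shown).

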